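# Sort out the scorched bun and hold up the pink one with tongs

## Task

Take the tongs out of their white caddy and, handling the buns only with the tongs, move the dark brown scorched bun from the baking tray into the blue reject tray, setting it down rather than letting it fall. Then pick up the pink bun with the tongs and hold it up for inspection, with its underside at least 10 cm above the table; finish while still holding it there in the tongs. Leave the white buns and everything else on the table where they are.

Things in the scene. Friction and masses are not known exactly. Their poses are not given: they have to be found in the camera images.
- tongs_grip (a point): steel spring tongs with green grips, upright in the caddy, hinge at the top, jaws down. Point mid-way between the two green grips, 96 mm above the jaw tips; z up to the hinge, y = the way the arms open and close, x = width. Each grip is 22 mm wide (x), 34 mm tall (z, centred here); when open 48 mm (y) over both here, 53 at their lower ends. Tongs top: 44 mm above. Squeeze the grips along y
- tongs_jaws (a point): point on the tongs' middle line between the jaws, 16 mm above the jaw tips (80 mm below tongs_grip). The jaws are upright steel plates 30 mm tall, 24 mm wide (x), slightly dished; at rest about 78 mm apart inside and 94 mm over the outsides at the tips (y); they move 3.3 times as far as the grips
- caddy: white plastic box fixed to the table, 36 mm (x) by 110 mm (y) by 54 mm tall, walls and floor 3 mm, open at the top; the tongs stand on its floor, their y along its y, with 3 to 6 mm of play. Origin: centre of its underside
- bun_tray: aluminium baking tray fixed to the table, 220 mm (x) by 260 mm (y), 18 mm tall, walls and floor 3 mm. Origin: centre of its underside. Four buns stand on it, about 50 mm either side of its centre along x and 60 mm along y, one per quarter; which is which varies
- reject_tray: blue plastic tray fixed to the table, 150 by 150 mm, 16 mm tall, walls and floor 4 mm; starts empty. Origin: centre of its underside
- tong_left (a joint): closing angle of one tong arm (rad); the other always matches it: 0 = fully open, about 0.15 = closed on a bun, 0.24 = fully closed
- brown_bun_mid (a point): dark brown scorched sweet bun: a rigid low dome, round seen from above, 44 mm across (side wall upright from 6 to 20 mm up), 34 mm tall, 45 g more or less; loose, standing on the baking tray floor. Point at its centre, 17 mm above its underside.
- pink_bun_mid (a point): pink sweet bun: a rigid low dome, round seen from above, 44 mm across (side wall upright from 6 to 20 mm up), 34 mm tall, 45 g more or less; loose, standing on the baking tray floor. Point at its centre, 17 mm above its underside.
- tongs: the tongs again (same axes), origin mid-way between the jaw tips; 105 g. A spring opens them, pushing 7 N on each grip when open, 10 N when closed on a bun. Fingers at about 48 mm carry them open (jaws about 68 mm apart); about 38 mm closes them on a bun. 30 to 60 N of grip then holds it well: about a quarter of what exceeds the spring reaches the jaws. Grips are parallel on a bun, splayed 0.15 rad each open
- brown_bun: the brown bun again, origin at the centre of its underside
- pink_bun: the pink bun again, origin at the centre of its underside
- white_bun1_mid (a point): white sweet bun: a rigid low dome, round seen from above, 44 mm across (side wall upright from 6 to 20 mm up), 34 mm tall, 45 g more or less; loose, standing on the baking tray floor. Point at its centre, 17 mm above its underside. To be left alone.
- white_bun2_mid (a point): white sweet bun: a rigid low dome, round seen from above, 44 mm across (side wall upright from 6 to 20 mm up), 34 mm tall, 45 g more or less; loose, standing on the baking tray floor. Point at its centre, 17 mm above its underside. To be left alone.
- bowl1: white bowl, 130 mm across, 55 mm tall, beyond the baking tray; leave alone. Origin: centre of its underside
- bowl2: white bowl, 110 mm across, 50 mm tall, beyond the baking tray; leave alone. Origin: centre of its underside
- scraper: spatula lying on the right of the table; leave alone
- jar: amber jar with red lid, 64 mm across, 85 mm tall, on the left of the table; leave alone
- pastry_brush: brush lying on the left of the table; leave alone
Mind the look-alikes: they are no part of the job. What is shaped like the tongs but purple is not meant.

How it is judged:
By the outcome, as a careful person would: the job done as asked, in the order asked, and still so for the second after the job is handed in, while the arm keeps its last pose, push and grip.
It also fails if it takes over 58 s, if anything falls off the work surface, if the arm or the gripper's body presses on something with over 40 N, if the wrist force passes 120 N, or if a joint passes its speed limit or range.

## Robot

A 6-joint arm with a two-finger parallel gripper is mounted at the origin on the work surface. World frame = base frame: x ahead of the robot, y to its left, z up, the work surface at z = 0. Lengths are in m, angles in rad, forces in N, time in s.
With the tool pointing down it reaches from about 0.25 to 0.725 m from the base axis. Payload 4 kg.
Tool frame: the origin (TCP) lies midway between the tips of the shut fingers; the grasp point (between the pads) lies 19 mm behind it; z points along the fingers, y is the direction in which the jaws open and shut (so a half turn about z gives the same grasp; the last joint's range is limited). The gripper opens to 85 mm and grips with 20 to 120 N. Pads are 22 mm wide; open, the fingers measure 114 mm over their backs; the gripper's body (76 mm by 85 mm) begins 54 mm behind the grasp point. The pads swing forward as they close: fully open they stand 13 mm farther back than shut.
Start: joints at [1.159, 0.241, 0.005, 1.335, 0, 1.571], TCP at [0.2, 0.458, 0.231] pointing down, gripper open.
Joint ranges: [-2.72, 2.72], [-1.05, 1.87], [-1.09, 1.28], [-1.99, 2.15], [-1.42, 1.44], [-3.14, 3.14]. Speed limits (rad/s): [2.79, 2.79, 3.14, 3.14, 3.14, 3.14].

## Interface

Orientations are given as a rotation vector (axis times angle).
In Python, from plant import env, snapshot, job gives the robot as it stands.
- The arm moves only by the tool step_arm, never from a script. Its argument "steps" is a list of rows, each a list of 3 entries, a list of its own where there are three numbers: the shift along the world's x, y, z in m, then the turn about the world's z in rad, then the gripper command: -1 is fully open, 1 is shut, values between are in proportion. In form: [[[tx, ty, tz], turn, gripper], ...]. A call has 1 to 8 rows; each row is the pose to reach, as a shift and turn from the pose commanded when the call began; what a row does not reach only later rows make up. A row lasts 1/12 s, in which the tool goes at most 41.7 mm and 7.16 degrees, less where a joint would pass 70% of its speed; a pose out of reach is approached as far as the arm can. A call with a gripper value outside its range is refused whole. The fingers move at their own pace and stop on an object; "newtons" is the grip in N (left out, the last holds). Time passes only in rows, so rows that repeat a pose let the fingers close. It gives the time, the measured TCP pose, the force and the opening at its end, in the units of the state.
- env.read_state(): the state, without advancing time (a new reading comes with each control period).
- snapshot(name): name is "scene" or "top" or "wrist"; returns a dict with "frame" (420x560x3 uint8, red, green, blue), "vertical_fov" (degrees; the focal length in pixels is half the picture's height over the tangent of half this angle, whatever the lens; pixels are square), "cx", "cy" (the principal point, pixels), "R" (3x3) and "t" (3): a world point X has camera coordinates R X + t; the wrist camera has in their place "mount" (4x4, takes a point from camera to tool coordinates, whose origin is the TCP and whose axes are the flange's). Camera axes: x right, y down, z forward; pixel columns grow to the right and rows downward; lengths in m; the calibration is good to about 2 mm. A picture is of the moment at which its call begins: read the wrist's pose just before it. There is no depth.
- job.hand_in(): hands the job in, once; it reports no verdict.
The state is a dict: "time": time; "qpos": joint angles; "qvel": joint speeds; "joint_efforts": joint torques, N m; "tool_pos": TCP position; "orientation": TCP orientation; "contact_force": force on the tool from outside, world axes, zero at the start; "moment": the same for the moment, N m; "width": finger opening in m.
Only numpy, scipy, OpenCV 4.12 (cv2) and the standard library are available. Lean on these libraries where they do the work, as an engineer would, in place of code of your own. Each camera call takes 0.05 s, during which the arm holds its last target. There are 200 camera calls.

## Working session

There is one attempt and no reset: what is moved stays moved. The work goes in short steps, Python scripts to look and compute and a tool call to move; the robot and the scene stay as the last step left them, time stands still between calls to the robot, and variables do not carry over. Pictures are saved under pics/ and viewed, about 8 in all and at most 12, crops included, and the job is handed in when it is done.

Besides the shell and the picture viewer there is one more tool, called after ">>>" by a JSON object that holds its "fn" and its "kwargs", one argument or row to a line. step_arm: Moves the arm, as the interface text tells. Its arguments: {"type":"object","properties":{"steps":{"type":"array"},"newtons":{"type":"number"}},"required":["steps"]}

```bash
mkdir -p pics; cat > h.py <<'E'
import numpy as np, cv2, pickle
from plant import env, snapshot, job
def snap(n,f):
    s=snapshot(n); cv2.imwrite(f'pics/{f}.png',s['frame'][:,:,::-1]); pickle.dump(s,open(f'pics/{f}.pkl','wb')); return s
def K(s):
    f=210/np.tan(np.radians(s['vertical_fov'])/2); return f,s['cx'],s['cy']
def px2w(s,u,v,z):
    f,cx,cy=K(s); R=np.array(s['R']);t=np.array(s['t'])
    d=R.T@np.array([(u-cx)/f,(v-cy)/f,1]); c=-R.T@t
    return c+d*(z-c[2])/d[2]
def w2px(s,X):
    f,cx,cy=K(s); p=np.array(s['R'])@np.array(X)+np.array(s['t']); return cx+f*p[0]/p[2],cy+f*p[1]/p[2]
E
python3 - <<'E'
from h import *
a=snap('scene','s0');b=snap('top','t0')
for s in(a,b): print({k:v for k,v in s.items() if k!='frame'}, -np.array(s['R']).T@s['t'])
st=env.read_state(); print(st)
im=b['frame'][:,:,::-1]; cv2.imwrite('pics/t0b.png',cv2.resize(im,(800,600),interpolation=cv2.INTER_CUBIC))
E
```

```text
{'vertical_fov': 47.93810059619686, 'cx': 279.24393040364527, 'cy': 208.65528490113408, 'R': array([[-0.47447886,  0.8801794 , -0.01241099],
       [ 0.69757964,  0.36737062, -0.61515971],
       [-0.53689147, -0.30053793, -0.78830483]]), 't': array([ 0.2864829 , -0.32190413,  1.68876654])} [1.2671682  0.37364018 1.1367959 ]
{'vertical_fov': 46.3063506053, 'cx': 280.7769471292191, 'cy': 212.99292196315443, 'R': array([[-0.01940453, -0.99980611, -0.00334788],
       [-0.99328306,  0.01965976, -0.11402742],
       [ 0.11407113,  0.00111275, -0.99347196]]), 't': array([0.00699344, 0.55737043, 1.43118967])} [ 0.39050488 -0.00555823  1.48542573]
{'time': 0.1, 'qpos': array([ 1.15898806e+00,  2.41357578e-01,  3.86137049e-03,  1.33520005e+00,
       -3.19377547e-05,  1.57081139e+00]), 'qvel': array([ 0.00152485, -0.00140638,  0.00250369,  0.00153779, -0.00177344,
       -0.00022974]), 'joint_efforts': array([ 1.13612612e-04, -3.73138225e+01,  2.53009433e+01,  1.08478303e-02,
        2.45504754e-05,  2.74687515e-06]), 'tool_pos': array([0.19991636, 0.45767782, 0.23049294]), 'orientation': array([-6.42255578e-01, -3.07487553e+00,  2.93129753e-03]), 'contact_force': array([ 0.8429198 ,  0.11690256, -0.15339885]), 'moment': array([-0.00473155, -0.01454789,  0.00611964]), 'width': 0.08527707791348478}
```

View pics/t0b.png

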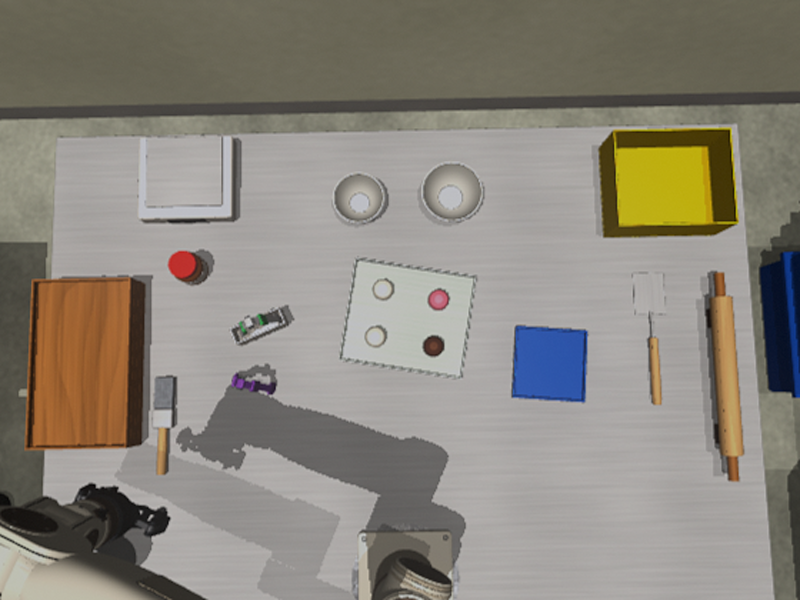

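View pics/s0.png

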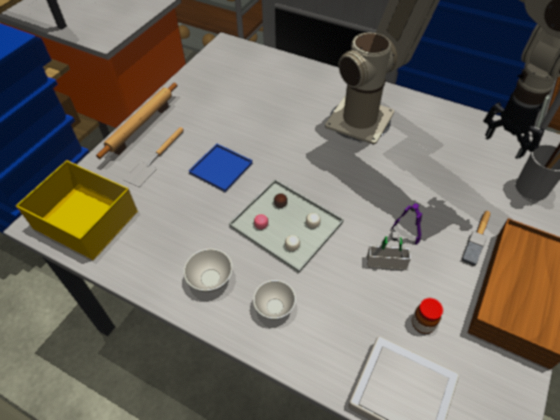

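The top view shows the caddy with the green tongs at about (261,325) of 800x600 and the purple decoy at (254,382). In the baking tray are pink (438,299), brown (433,346) and the white buns at (383,289) and (375,336). The blue tray is at (550,364). I'll enlarge these.

```bash
python3 - <<'E'
import cv2,numpy as np
t=cv2.imread('pics/t0.png');s=cv2.imread('pics/s0.png')
a=t[205:285,150:215]; b=s[195:275,360:430]; 
A=cv2.resize(a,None,fx=6,fy=6,interpolation=cv2.INTER_CUBIC);B=cv2.resize(b,None,fx=5.5,fy=6,interpolation=cv2.INTER_CUBIC)
cv2.imwrite('pics/c1.png',np.hstack([A,B])); print(A.shape,B.shape)
c=t[175:290,230:420]; C=cv2.resize(c,None,fx=4.2,fy=4.2,interpolation=cv2.INTER_CUBIC); cv2.imwrite('pics/c2.png',C); print(C.shape)
E
```

```text
(480, 390, 3) (480, 385, 3)
(483, 798, 3)
```

View pics/c1.png

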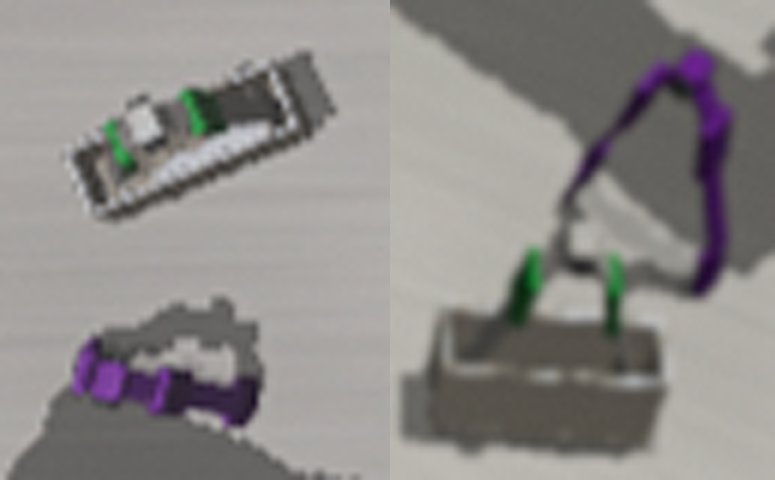

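View pics/c2.png

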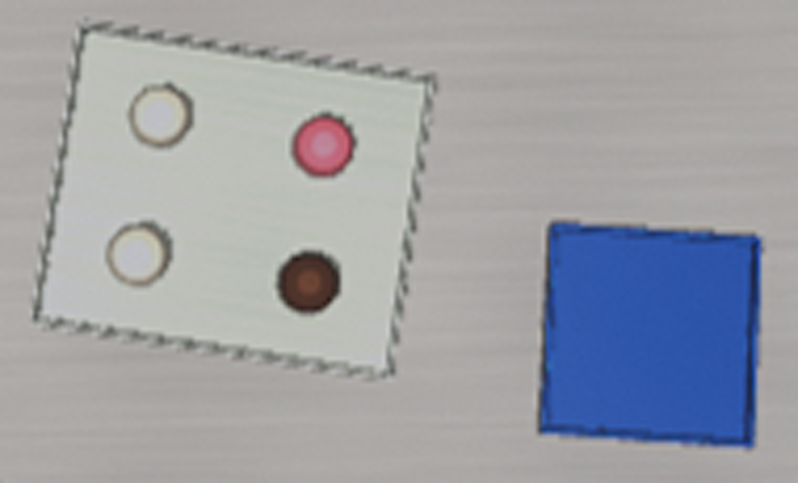

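The crop shows the tongs in the caddy, with the caddy rim corners at (65,153), (275,62), (305,133) and (105,218). The green grips are at (118,147) and (202,111). The buns are at white (160,116), pink (324,146), brown (309,282) and white (139,254), and the blue tray's corners at (550,224), (760,236), (752,445) and (541,432).

```bash
python3 - <<'E'
from h import *
t=pickle.load(open('pics/t0.pkl','rb'))
def q(n,p,z,sc,o):
    r=[px2w(t,(u+.5)/sc-.5+o[0],(v+.5)/sc-.5+o[1],z) for u,v in p]
    print(n,np.round(r,4)[:,:2].tolist(),'mean',np.round(np.mean(r,0),4)); return np.array(r)
r=q('caddy',[(65,153),(275,62),(305,133),(105,218)],.054,6,(150,205))
d=r[1]-r[0]+r[2]-r[3];print('yaw of y axis',np.degrees(np.arctan2(d[1],d[0])))
g=q('grips',[(118,147),(202,111)],.1,6,(150,205)); d=g[1]-g[0];print(np.degrees(np.arctan2(d[1],d[0])))
q('hinge',[(147,123)],.14,6,(150,205))
q('buns w1 p b w2',[(160,116),(324,146),(309,282),(139,254)],.016,4.2,(230,175))
q('tray',[(84,28),(434,80),(391,373),(37,319)],.018,4.2,(230,175))
q('blue',[(550,224),(760,236),(752,445),(541,432)],.016,4.2,(230,175))
s=env.read_state(); from scipy.spatial.transform import Rotation as Ro
R=Ro.from_rotvec(s['orientation']).as_matrix();print(R)
w=snapshot('wrist');print(w['mount'],w['vertical_fov'],w['cx'],w['cy'])
E
```

```text
caddy [[0.5115, 0.349], [0.5541, 0.2466], [0.519, 0.2319], [0.4794, 0.3292]] mean [0.516  0.2892 0.054 ]
yaw of y axis -67.63386289139748
grips [[0.51, 0.3126], [0.5263, 0.273]] mean [0.5181 0.2928 0.1   ]
-67.65110170742616
hinge [[0.5173, 0.2902]] mean [0.5173 0.2902 0.14  ]
buns w1 p b w2 [[0.5927, 0.0349], [0.5686, -0.0824], [0.4713, -0.0693], [0.4936, 0.0515]] mean [ 0.5316 -0.0163  0.016 ]
tray [[0.6576, 0.0886], [0.6146, -0.1626], [0.4057, -0.1256], [0.4487, 0.1246]] mean [ 0.5316 -0.0188  0.018 ]
blue [[0.5093, -0.2424], [0.4978, -0.3918], [0.3502, -0.3788], [0.3622, -0.2304]] mean [ 0.4299 -0.3108  0.016 ]
[[-9.16392528e-01  4.00280152e-01 -7.31213325e-04]
 [ 4.00280819e-01  9.16390850e-01 -1.75388040e-03]
 [-3.19663123e-05 -1.89993356e-03 -9.99998195e-01]]
[[-1.32943894e-04 -9.64943689e-01 -2.62456965e-01  6.72830265e-02]
 [ 9.99999753e-01  5.28719573e-05 -7.00923762e-04  6.92871084e-04]
 [ 6.90228574e-04 -2.62456993e-01  9.64943444e-01 -1.41991279e-01]
 [ 0.00000000e+00  0.00000000e+00  0.00000000e+00  1.00000000e+00]] 68.90095712574637 277.71954871357326 208.1597063940544
```

>>> {"fn": "step_arm", "kwargs": {
  "steps": [
    [[0.03, -0.015, 0.0], 0.1, -1],
    [[0.07, -0.035, 0.01], 0.2, -1],
    [[0.11, -0.057, 0.02], 0.31, -1],
    [[0.145, -0.075, 0.03], 0.42, -1],
    [[0.18, -0.095, 0.03], 0.53, -1],
    [[0.215, -0.114, 0.03], 0.64, -1],
    [[0.25, -0.132, 0.03], 0.74, -1],
    [[0.285, -0.15, 0.03], 0.802, -1]
  ]
}}

```text
time: 0.82
tool_pos: [0.48, 0.3103, 0.2613]
orientation: [0.616, -3.08, -0.0]
contact_force: [0.0, 0.6, 1.3]
width: 0.0853
```

>>> {"fn": "step_arm", "kwargs": {
  "steps": [
    [[0.02, -0.01, 0.0], 0, -1],
    [[0.032, -0.018, 0.0], 0, -1],
    [[0.032, -0.018, 0.0], 0, -1],
    [[0.032, -0.018, 0.0], 0, -1]
  ]
}}

```text
time: 1.15
tool_pos: [0.5102, 0.2933, 0.2607]
orientation: [0.607, -3.081, -0.0]
contact_force: [0.1, -0.5, 0.4]
width: 0.0854
```

```bash
cat >> h.py <<'E'
from scipy.spatial.transform import Rotation as Ro
def wsnap(f):
    st=env.read_state(); w=snapshot('wrist'); M=np.array(w['mount'])
    T=np.eye(4); T[:3,:3]=Ro.from_rotvec(st['orientation']).as_matrix(); T[:3,3]=st['tool_pos']
    C=np.linalg.inv(T@M); w['R']=C[:3,:3]; w['t']=C[:3,3]; pickle.dump(w,open(f'pics/{f}.pkl','wb'))
    cv2.imwrite(f'pics/{f}.png',w['frame'][:,:,::-1]); print(st['time'],np.round(st['tool_pos'],4),np.round(st['contact_force'],1),st['width'],'yaw',np.degrees(np.arctan2(T[1,1],T[0,1]))); return w
E
python3 - <<'E'
from h import *
w=wsnap('w1')
for X in [(.5173,.2902,.14),(.516,.2892,.054)]: print(w2px(w,X))
E
```

```text
1.15 [0.5102 0.2933 0.2607] [ 0.1 -0.5  0.4] 0.08538789349678677 yaw 112.29367622160697
(np.float64(270.24846544923315), np.float64(208.96173749673414))
(np.float64(271.6002772174408), np.float64(188.1442962899442))
```

View pics/w1.png

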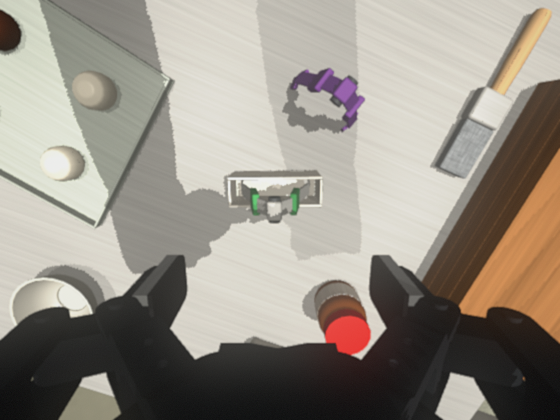

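The wrist view shows the caddy rim spanning (229..321, 178..208), the hinge at (274,208), the grips at (255,202) and (295,202), and the purple decoy well clear. I'll go closer and re-measure.

>>> {"fn": "step_arm", "kwargs": {
  "steps": [
    [[0.0, 0.0, -0.02], 0, -1],
    [[0.0, 0.001, -0.045], 0, -1],
    [[0.0, 0.001, -0.06], 0, -1],
    [[0.0, 0.001, -0.06], 0, -1],
    [[0.0, 0.001, -0.06], 0, -1]
  ]
}}

```text
time: 1.62
tool_pos: [0.5087, 0.2954, 0.2011]
orientation: [0.612, -3.079, 0.001]
contact_force: [0.8, 0.6, 0.5]
width: 0.0854
```

```bash
python3 - <<'E'
from h import *
w=wsnap('w2')
for X in [(.5173,.2902,.14),(.516,.2892,.054)]: print(w2px(w,X))
cv2.imwrite('pics/w2c.png',cv2.resize(w['frame'][120:300,150:400,::-1],None,fx=3.2,fy=3.2,interpolation=cv2.INTER_CUBIC))
E
```

```text
1.6167 [0.5087 0.2954 0.2011] [0.8 0.6 0.5] 0.08536655124010012 yaw 112.49503146198519
(np.float64(264.7092969711563), np.float64(232.14306878172874))
(np.float64(267.9058627822866), np.float64(200.90811719874264))
```

View pics/w2c.png

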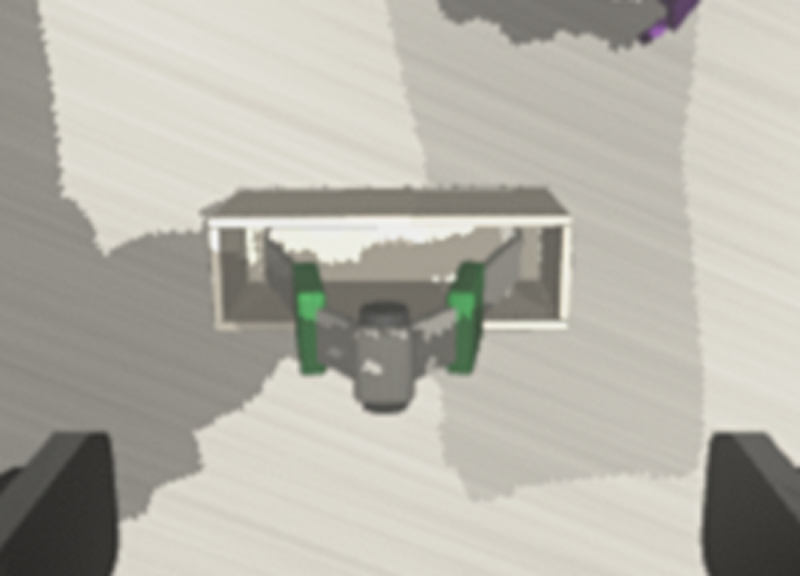

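```bash
python3 - <<'E'
from h import *
w=pickle.load(open('pics/w2.pkl','rb'))
g=lambda u,v,z: np.round(px2w(w,150+u/3.2,120+v/3.2,z),4)
print(g(384,358,.142),g(387,303,.116),g(391,273,.054)); a=g(310,303,.116);b=g(464,303,.116);d=a-b;print(np.linalg.norm(d),np.degrees(np.arctan2(d[1],d[0])))
a=g(212,222,.054);b=g(570,222,.054);d=b-a;print(np.linalg.norm(d),np.degrees(np.arctan2(d[1],d[0])))
print(env.read_state()['qpos'])
E
```

```text
[0.515  0.2933 0.142 ] [0.5105 0.2916 0.116 ] [0.5185 0.2947 0.054 ]
0.037215588131856825 -67.56962019665848
0.1076925717029731 112.4929959293243
[5.25534670e-01 4.31131955e-01 2.00518099e-01 1.33959887e+00
 2.08189349e-04 1.33325363e-01]
```

>>> {"fn": "step_arm", "kwargs": {
  "steps": [
    [[0.004, -0.002, -0.005], 0, -1],
    [[0.007, -0.003, -0.025], 0, -1],
    [[0.007, -0.003, -0.05], 0, -1],
    [[0.007, -0.003, -0.075], 0, -1],
    [[0.007, -0.003, -0.1], 0, -1],
    [[0.007, -0.003, -0.115], 0, -1],
    [[0.007, -0.003, -0.123], 0, -1],
    [[0.007, -0.003, -0.123], 0, -1]
  ]
}}

```text
time: 2.33
tool_pos: [0.517, 0.2912, 0.0771]
orientation: [0.609, -3.08, 0.001]
contact_force: [0.0, -0.8, 0.5]
width: 0.0853
```

>>> {"fn": "step_arm", "kwargs": {
  "newtons": 20,
  "steps": [
    [[0, 0, 0], 0, -0.6],
    [[0, 0, 0], 0, -0.4],
    [[0, 0, 0], 0, -0.25],
    [[0, 0, 0], 0, -0.15],
    [[0, 0, 0], 0, -0.13],
    [[0, 0, 0], 0, -0.13],
    [[0, 0, 0], 0, -0.13],
    [[0, 0, 0], 0, -0.13]
  ]
}}

```text
time: 3.0
tool_pos: [0.5193, 0.2925, 0.0811]
orientation: [-0.608, 3.077, 0.002]
contact_force: [-1.3, -0.0, 5.5]
width: 0.0485
```

>>> {"fn": "step_arm", "kwargs": {
  "steps": [
    [[0, 0, 0.005], 0, -0.15],
    [[0, 0, 0.015], 0, -0.15],
    [[0, 0, 0.03], 0, -0.15],
    [[0, 0, 0.05], 0, -0.15],
    [[0, 0, 0.075], 0, -0.15],
    [[0, 0, 0.1], 0, -0.15],
    [[0, 0, 0.11], 0, -0.15],
    [[0, 0, 0.11], 0, -0.15]
  ]
}}

```text
time: 3.67
tool_pos: [0.5194, 0.2926, 0.1923]
orientation: [-0.608, 3.075, 0.004]
contact_force: [0.3, 1.2, -0.3]
width: 0.0494
```

```bash
python3 - <<'E'
from h import *
w=wsnap('w3'); s=snap('scene','s3')
im=np.hstack([cv2.resize(w['frame'][130:420,140:420,::-1],(420,435)),cv2.resize(s['frame'][110:300,330:490,::-1],(370,435))])
cv2.imwrite('pics/m3.png',im)
E
```

```text
3.6667 [0.5194 0.2926 0.1923] [ 0.3  1.2 -0.3] 0.04936094169278194 yaw 112.360466905343
```

View pics/m3.png

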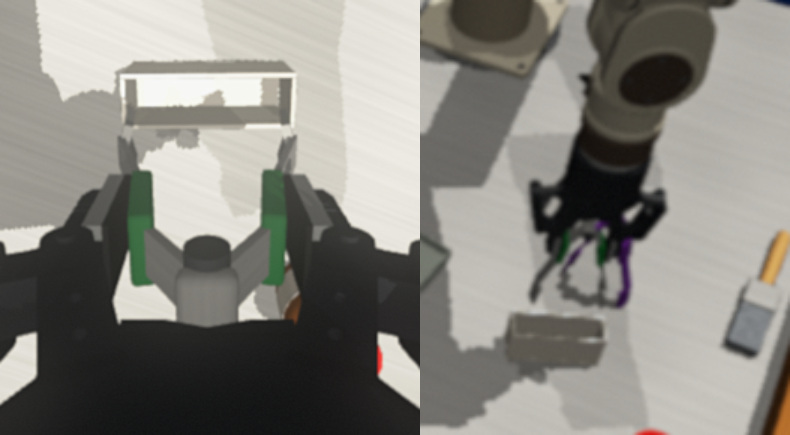

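The tongs are out and the caddy is empty; the grips sit squarely between the pads, with the jaw tips near (125,150) and (290,150) in the left panel.

```bash
python3 - <<'E'
from h import *
w=pickle.load(open('pics/w3.pkl','rb')); st=env.read_state()
R=Ro.from_rotvec(st['orientation']).as_matrix();p=st['tool_pos']
def P(x,y,z): u,v=w2px(w,p+R@np.array([x,y,z])); return round((u-140)*1.5),round((v-130)*1.5)
print('tool x axis',R[:,0])
for x in(-.012,0,.012): print('tip',P(x,.041,.078),P(x,-.041,.078),'hinge',P(x,0,-.06),'griptop',P(x,.022,-.033),'gripbot',P(x,.026,.0))
E
```

```text
tool x axis [-9.24832557e-01 -3.80374474e-01  1.44446268e-05]
tip (283, 145) (124, 145) hinge (201, 345) griptop (280, 274) gripbot (277, 218)
tip (285, 122) (123, 123) hinge (200, 300) griptop (282, 236) gripbot (278, 186)
tip (286, 99) (122, 100) hinge (200, 251) griptop (284, 196) gripbot (280, 153)
```

>>> {"fn": "step_arm", "kwargs": {
  "steps": [
    [[0, -0.02, 0.0], -0.07, -0.15],
    [[0, -0.055, 0.0], -0.15, -0.15],
    [[-0.005, -0.09, 0.0], -0.23, -0.15],
    [[-0.01, -0.125, 0.0], -0.3, -0.15],
    [[-0.015, -0.16, 0.0], -0.37, -0.15],
    [[-0.02, -0.195, 0.0], -0.44, -0.15],
    [[-0.025, -0.23, 0.0], -0.51, -0.15],
    [[-0.03, -0.265, 0.0], -0.565, -0.15]
  ]
}}

```text
time: 4.43
tool_pos: [0.4855, 0.025, 0.1861]
orientation: [-0.278, -3.125, 0.001]
contact_force: [0.7, 0.5, -1.3]
width: 0.0492
```

>>> {"fn": "step_arm", "kwargs": {
  "steps": [
    [[-0.005, -0.02, 0], 0, -0.15],
    [[-0.008, -0.04, 0], 0, -0.15],
    [[-0.008, -0.06, 0], 0, -0.15],
    [[-0.008, -0.06, 0], 0, -0.15],
    [[-0.008, -0.06, 0], 0, -0.15]
  ]
}}

```text
time: 4.85
tool_pos: [0.4783, -0.0341, 0.1865]
orientation: [-0.278, -3.126, -0.0]
contact_force: [0.2, 0.2, -0.6]
width: 0.0495
```

```bash
python3 - <<'E'
from h import *
w=wsnap('w4')
for X in [(.4713,-.0693,.016),(.5686,-.0824,.016),(.4936,.0515,.016)]: print(w2px(w,X))
cv2.imwrite('pics/w4c.png',cv2.resize(w['frame'][:,:,::-1],(800,600),interpolation=cv2.INTER_CUBIC))
E
```

```text
4.85 [ 0.4783 -0.0341  0.1865] [ 0.2  0.2 -0.6] 0.049450970647495054 yaw 79.85277142838902
(np.float64(242.63213863791913), np.float64(191.60961728675971))
(np.float64(249.00146421519406), np.float64(277.0035791491353))
(np.float64(360.4198168040147), np.float64(192.23747711321664))
```

View pics/w4c.png

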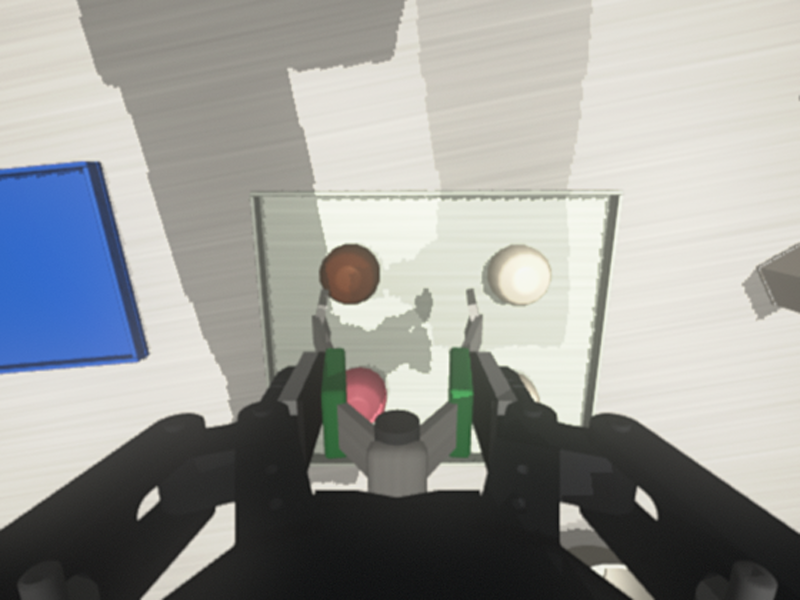

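Brown is at (350,274), the white bun at (520,275), and the jaw tips at (324,295) and (471,293). I'll check how the tongs sit in the hand (pitch) in an enlarged crop.

```bash
python3 - <<'E'
from h import *
w=pickle.load(open('pics/w4.pkl','rb')); st=env.read_state()
R=Ro.from_rotvec(st['orientation']).as_matrix();p=st['tool_pos']
c=cv2.resize(w['frame'][190:350,205:350,::-1],None,fx=3.75,fy=3.75,interpolation=cv2.INTER_CUBIC)
def P(x,y,z): u,v=w2px(w,p+R@np.array([x,y,z])); return round((u-205)*3.75),round((v-190)*3.75)
for y in(.039,-.039):
  q=[P(-.012,y,.078),P(.012,y,.078),P(.012,y,.048),P(-.012,y,.048)]
  cv2.polylines(c,[np.array(q)],True,(0,0,255),1); 
for y in (.0265,-.0265,):
  cv2.line(c,P(-.011,y,-.001),P(.011,y,-.001),(255,0,0),1)
  y*=21.5/26.5; cv2.line(c,P(-.011,y,-.035),P(.011,y,-.035),(255,0,255),1)
cv2.line(c,P(-.011,0,-.062),P(.011,0,-.062),(0,255,255),1)
cv2.imwrite('pics/w4d.png',c)
E
```

```text
(no output)
```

View pics/w4d.png

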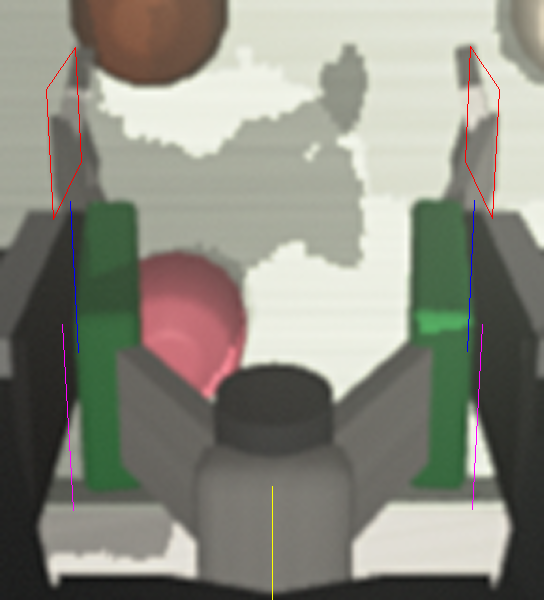

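Tongs match the overlay: no pitch or offset worth noting, and the jaws are centred under the TCP.

```bash
python3 - <<'E'
from h import *
w=pickle.load(open('pics/w4.pkl','rb'))
for n,u,v in(('brown',350,274),('white2',520,275)): print(n,px2w(w,(u+.5)/800*560-.5,(v+.5)/600*420-.5,.018))
E
```

```text
brown [ 0.47137313 -0.06674096  0.018     ]
white2 [0.49382877 0.05451938 0.018     ]
```

>>> {"fn": "step_arm", "kwargs": {
  "steps": [
    [[-0.003, -0.015, 0], 0, -0.15],
    [[-0.007, -0.033, 0], 0, -0.15],
    [[-0.007, -0.033, 0], 0, -0.15],
    [[-0.007, -0.033, -0.015], 0, -0.15],
    [[-0.007, -0.033, -0.035], 0, -0.15],
    [[-0.007, -0.033, -0.055], 0, -0.15],
    [[-0.007, -0.033, -0.055], 0, -0.15]
  ]
}}

```text
time: 5.48
tool_pos: [0.4695, -0.0646, 0.1292]
orientation: [-0.271, -3.122, -0.002]
contact_force: [-1.5, -0.0, -1.1]
width: 0.0494
```

```bash
python3 - <<'E'
from h import *
w=wsnap('w5')
cv2.imwrite('pics/w5c.png',cv2.resize(w['frame'][150:300,180:380,::-1],None,fx=3.5,fy=3.5,interpolation=cv2.INTER_CUBIC))
E
```

```text
5.4833 [ 0.4695 -0.0646  0.1292] [-1.5 -0.  -1.1] 0.04941698174199833 yaw 80.0783405996547
```

View pics/w5c.png

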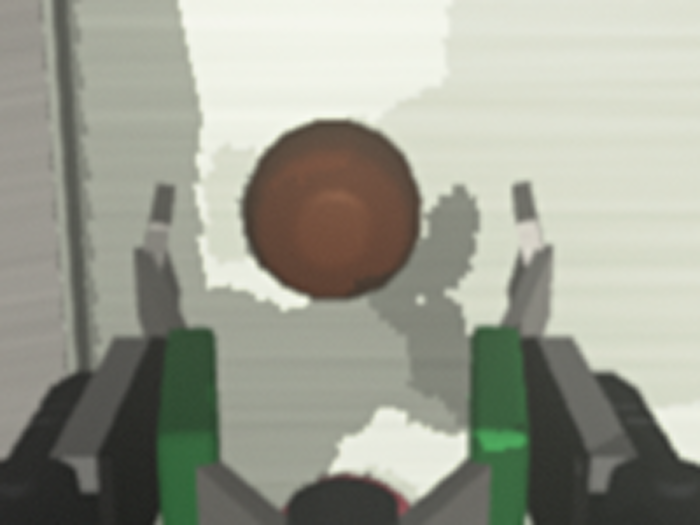

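The brown bun at (332,210) lies well between the jaws (midpoint column 343). I'll correct about 2.5 mm and descend.

>>> {"fn": "step_arm", "kwargs": {
  "steps": [
    [[0.001, -0.0025, -0.01], 0, -0.15],
    [[0.0015, -0.0025, -0.025], 0, -0.15],
    [[0.0015, -0.0025, -0.037], 0, -0.15],
    [[0.0015, -0.0025, -0.042], 0, -0.15],
    [[0.0015, -0.0025, -0.042], 0, -0.15],
    [[0.0015, -0.0025, -0.042], 0, -0.15]
  ]
}}

```text
time: 6.03
tool_pos: [0.4746, -0.0688, 0.0918]
orientation: [0.274, 3.129, -0.0]
contact_force: [0.0, -0.5, -1.2]
width: 0.0492
```

>>> {"fn": "step_arm", "kwargs": {
  "newtons": 45,
  "steps": [
    [[0, 0, 0], 0, -0.1],
    [[0, 0, 0], 0, 0.0],
    [[0, 0, 0], 0, 0.05],
    [[0, 0, 0], 0, 0.1],
    [[0, 0, 0], 0, 0.15],
    [[0, 0, 0], 0, 0.2],
    [[0, 0, 0], 0, 0.2],
    [[0, 0, 0], 0, 0.2]
  ]
}}

```text
time: 6.7
tool_pos: [0.4746, -0.0688, 0.0919]
orientation: [0.274, 3.128, 0.0]
contact_force: [-0.9, 0.4, 4.6]
width: 0.0376
```

>>> {"fn": "step_arm", "kwargs": {
  "steps": [
    [[0, 0, 0.003], 0, 0.2],
    [[0, 0, 0.01], 0, 0.2],
    [[0, 0, 0.025], 0, 0.2],
    [[0, 0, 0.045], 0, 0.2],
    [[0, 0, 0.065], 0, 0.2],
    [[0, 0, 0.075], 0, 0.2],
    [[0, 0, 0.075], 0, 0.2]
  ]
}}

```text
time: 7.28
tool_pos: [0.4758, -0.0693, 0.169]
orientation: [0.274, 3.125, -0.001]
contact_force: [0.6, -0.7, -1.7]
width: 0.0368
```

```bash
python3 - <<'E'
from h import *
w=wsnap('w6'); s=snap('scene','s6')
im=np.hstack([cv2.resize(w['frame'][130:350,140:420,::-1],(420,330)),cv2.resize(s['frame'][150:290,210:370,::-1],(377,330))])
cv2.imwrite('pics/m6.png',im)
E
```

```text
7.2833 [ 0.4758 -0.0693  0.169 ] [ 0.6 -0.7 -1.7] 0.036773289009987456 yaw 79.97983770697775
```

View pics/m6.png

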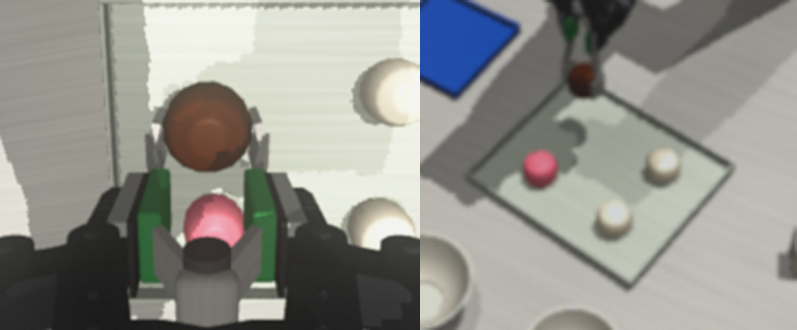

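The brown bun is held between the jaws and lifted; the other buns are in place. Now to the reject tray.

>>> {"fn": "step_arm", "kwargs": {
  "steps": [
    [[-0.002, -0.012, 0.0], 0, 0.2],
    [[-0.008, -0.04, 0.0], 0, 0.2],
    [[-0.014, -0.075, 0.0], 0, 0.2],
    [[-0.021, -0.11, 0.0], 0, 0.2],
    [[-0.028, -0.145, 0.0], 0, 0.2],
    [[-0.035, -0.18, 0.0], 0, 0.2],
    [[-0.041, -0.215, 0.0], 0, 0.2],
    [[-0.045, -0.235, 0.0], 0, 0.2]
  ]
}}

```text
time: 8.05
tool_pos: [0.4273, -0.3068, 0.1646]
orientation: [-0.279, -3.127, 0.0]
contact_force: [1.1, 0.4, -2.1]
width: 0.037
```

>>> {"fn": "step_arm", "kwargs": {
  "steps": [
    [[-0.002, -0.006, 0.0], 0, 0.2],
    [[-0.002, -0.008, 0.0], 0, 0.2],
    [[-0.002, -0.008, 0.0], 0, 0.2],
    [[-0.002, -0.008, -0.015], 0, 0.2],
    [[-0.002, -0.008, -0.035], 0, 0.2],
    [[-0.002, -0.008, -0.05], 0, 0.2],
    [[-0.002, -0.008, -0.058], 0, 0.2],
    [[-0.002, -0.008, -0.058], 0, 0.2]
  ]
}}

```text
time: 8.72
tool_pos: [0.426, -0.3094, 0.1061]
orientation: [-0.27, -3.126, -0.005]
contact_force: [-1.0, 1.1, -2.0]
width: 0.0371
```

>>> {"fn": "step_arm", "kwargs": {
  "steps": [
    [[0, 0, -0.004], 0, 0.2],
    [[0, 0, -0.007], 0, 0.2],
    [[0, 0, -0.01], 0, 0.2],
    [[0, 0, -0.01], 0, 0.2],
    [[0, 0, -0.01], 0, 0.2]
  ]
}}

```text
time: 9.13
tool_pos: [0.4272, -0.312, 0.0986]
orientation: [0.274, 3.129, -0.0]
contact_force: [0.1, -0.4, -1.8]
width: 0.0372
```

>>> {"fn": "step_arm", "kwargs": {
  "steps": [
    [[0, 0, -0.0015], 0, 0.2],
    [[0, 0, -0.003], 0, 0.2],
    [[0, 0, -0.003], 0, 0.2],
    [[0, 0, -0.003], 0, 0.2]
  ]
}}

```text
time: 9.47
tool_pos: [0.427, -0.3119, 0.0952]
orientation: [-0.274, -3.129, -0.0]
contact_force: [-0.2, -1.0, -2.0]
width: 0.0374
```

>>> {"fn": "step_arm", "kwargs": {
  "steps": [
    [[0, 0, -0.0015], 0, 0.2],
    [[0, 0, -0.002], 0, 0.2],
    [[0, 0, -0.002], 0, 0.2],
    [[0, 0, -0.002], 0, 0.2]
  ]
}}

```text
time: 9.8
tool_pos: [0.427, -0.3119, 0.0932]
orientation: [-0.274, -3.129, -0.0]
contact_force: [-0.7, -0.3, -2.2]
width: 0.0375
```

>>> {"fn": "step_arm", "kwargs": {
  "steps": [
    [[0, 0, -0.001], 0, 0.2],
    [[0, 0, -0.001], 0, 0.2],
    [[0, 0, -0.001], 0, 0.2]
  ]
}}

```text
time: 10.05
tool_pos: [0.4272, -0.312, 0.0929]
orientation: [0.274, 3.129, -0.0]
contact_force: [-1.5, 1.3, 4.1]
width: 0.0372
```

Contact felt (+6 N change at z = 0.093, as predicted). Release gently.

>>> {"fn": "step_arm", "kwargs": {
  "steps": [
    [[0, 0, 0], 0, 0.08],
    [[0, 0, 0], 0, 0.04],
    [[0, 0, 0], 0, 0.0],
    [[0, 0, 0], 0, -0.05],
    [[0, 0, 0], 0, -0.1],
    [[0, 0, 0], 0, -0.15],
    [[0, 0, 0], 0, -0.15],
    [[0, 0, 0], 0, -0.15]
  ]
}}

```text
time: 10.72
tool_pos: [0.4271, -0.3119, 0.0923]
orientation: [-0.274, -3.13, -0.0]
contact_force: [-0.4, -0.4, -1.5]
width: 0.0492
```

>>> {"fn": "step_arm", "kwargs": {
  "newtons": 25,
  "steps": [
    [[0, 0, 0.004], 0, -0.15],
    [[0, 0, 0.012], 0, -0.15],
    [[0, 0, 0.025], 0, -0.15],
    [[0, 0, 0.045], 0, -0.15],
    [[0, 0, 0.065], 0, -0.15],
    [[0, 0, 0.08], 0, -0.15],
    [[0, 0, 0.085], 0, -0.15],
    [[0, 0, 0.085], 0, -0.15]
  ]
}}

```text
time: 11.38
tool_pos: [0.4281, -0.3127, 0.1795]
orientation: [0.274, 3.126, -0.004]
contact_force: [-0.3, -0.1, -0.7]
width: 0.0489
```

```bash
python3 - <<'E'
from h import *
w=wsnap('w7')
t=snap('top','t7'); hsv=cv2.cvtColor(t['frame'],cv2.COLOR_RGB2HSV).astype(int)
print([tuple(np.round(w2px(t,X),1)) for X in[(.427,-.312,.017),(.5686,-.0824,.016)]])
def blob(fr,z,pred,n,s,win=25):
    h=cv2.cvtColor(fr,cv2.COLOR_RGB2HSV).astype(int); m=pred(h).astype(np.uint8)
    k,l,st,c=cv2.connectedComponentsWithStats(m)
    for i in range(1,k):
        if st[i,4]>40: print(n,st[i],np.round(c[i],1),np.round(px2w(s,*c[i],z),4))
brown=lambda h:((h[...,0]<14)&(h[...,1]>90)&(h[...,2]<130))
pink=lambda h:((h[...,0]>165)&(h[...,1]>70)&(h[...,2]>130))
for s,n in((t,'top'),(w,'wrist')):
    blob(s['frame'],.016,brown,n+' brown',s); blob(s['frame'],.018,pink,n+' pink',s)
E
```

```text
11.3833 [ 0.4281 -0.3127  0.1795] [-0.3 -0.1 -0.7] 0.048893559278137357 yaw 79.9855286717212
[(np.float64(385.1), np.float64(255.0)), (np.float64(306.8), np.float64(209.4))]
top brown [124 177  18  20 111] [135.5 189.1] [0.6408 0.4349 0.016 ]
top brown [ 18 195  71 119 665] [ 34.1 256.5] [0.443  0.7353 0.016 ]
top brown [  88  195   13  118 1207] [ 94.3 254.5] [0.4456 0.5555 0.016 ]
top brown [383 256   9   7  43] [386.9 259.6] [ 0.4134 -0.3171  0.016 ]
top pink [300 203  14  14 140] [306.5 209.4] [ 0.5685 -0.0816  0.018 ]
wrist pink [ 493  261   41   40 1127] [512.9 282.2] [ 0.5719 -0.0754  0.018 ]
```

>>> {"fn": "step_arm", "kwargs": {
  "steps": [
    [[0.007, 0.012, 0], 0, -0.15],
    [[0.025, 0.042, 0], 0, -0.15],
    [[0.044, 0.073, 0], 0, -0.15],
    [[0.063, 0.104, 0], 0, -0.15],
    [[0.082, 0.135, 0], 0, -0.15],
    [[0.101, 0.166, 0], 0, -0.15],
    [[0.12, 0.197, 0], 0, -0.15],
    [[0.133, 0.22, 0], 0, -0.15]
  ]
}}

```text
time: 12.15
tool_pos: [0.5605, -0.0891, 0.1755]
orientation: [-0.271, -3.127, -0.001]
contact_force: [0.4, -0.9, -0.3]
width: 0.0489
```

>>> {"fn": "step_arm", "kwargs": {
  "steps": [
    [[0.006, 0.009, 0], 0, -0.15],
    [[0.008, 0.012, 0], 0, -0.15],
    [[0.008, 0.012, -0.01], 0, -0.15],
    [[0.008, 0.012, -0.03], 0, -0.15],
    [[0.008, 0.012, -0.045], 0, -0.15],
    [[0.008, 0.012, -0.045], 0, -0.15],
    [[0.008, 0.012, -0.045], 0, -0.15]
  ]
}}

```text
time: 12.73
tool_pos: [0.566, -0.0813, 0.1307]
orientation: [-0.277, -3.125, 0.0]
contact_force: [-0.2, 0.2, -0.9]
width: 0.049
```

```bash
python3 - <<'E'
from h import *
w=wsnap('w8');t=snap('top','t8')
def blobs(s,f,z,n):
    m=f(cv2.cvtColor(s['frame'],cv2.COLOR_RGB2HSV).astype(int)).astype(np.uint8)
    k,l,st,c=cv2.connectedComponentsWithStats(m)
    for i in range(1,k):
        if st[i,4]>60: print(n,st[i],np.round(c[i],1),np.round(px2w(s,*(st[i,:2]+(st[i,2:4]-1)/2),z),4))
blobs(w,lambda h:((h[...,0]>165)&(h[...,1]>70)&(h[...,2]>90)),.018,'pink w')
blobs(w,lambda h:((h[...,0]>45)&(h[...,0]<85)&(h[...,1]>90)),.1,'green w')
t2=dict(t); t2['frame']=t['frame'][220:280,350:420]
m=cv2.cvtColor(t2['frame'],cv2.COLOR_RGB2HSV).astype(int); m=((m[...,0]<15)&(m[...,1]>60)).astype(np.uint8)
k,l,st,c=cv2.connectedComponentsWithStats(m)
for i in range(1,k):
    if st[i,4]>30: print('brown t',st[i],px2w(t,c[i][0]+350,c[i][1]+220,.017))
E
```

```text
12.7333 [ 0.566  -0.0813  0.1307] [-0.2  0.2 -0.9] 0.049017238945187246 yaw 79.85298769864418
pink w [ 255  185   50   50 1916] [279.1 209.3] [ 0.5692 -0.0797  0.018 ]
green w [315 252  16  67 636] [323.7 287.3] [ 0.6002 -0.0582  0.1   ]
green w [225 265  17  55 587] [231.7 291.4] [ 0.5952 -0.1144  0.1   ]
brown t [ 29  30  14  13 143] [ 0.42336806 -0.31336536  0.017     ]
```

Brown rests in the blue tray at about (0.423, -0.313); pink is at (0.569, -0.080). Descend and grasp.

>>> {"fn": "step_arm", "kwargs": {
  "steps": [
    [[0.002, 0.001, -0.005], 0, -0.15],
    [[0.003, 0.0015, -0.015], 0, -0.15],
    [[0.003, 0.0015, -0.028], 0, -0.15],
    [[0.003, 0.0015, -0.037], 0, -0.15],
    [[0.003, 0.0015, -0.04], 0, -0.15],
    [[0.003, 0.0015, -0.04], 0, -0.15],
    [[0.003, 0.0015, -0.04], 0, -0.15]
  ]
}}

```text
time: 13.42
tool_pos: [0.5711, -0.0784, 0.0922]
orientation: [-0.274, -3.129, 0.0]
contact_force: [0.9, -0.7, -0.4]
width: 0.0491
```

>>> {"fn": "step_arm", "kwargs": {
  "newtons": 45,
  "steps": [
    [[0, 0, 0], 0, -0.1],
    [[0, 0, 0], 0, 0.0],
    [[0, 0, 0], 0, 0.05],
    [[0, 0, 0], 0, 0.1],
    [[0, 0, 0], 0, 0.15],
    [[0, 0, 0], 0, 0.2],
    [[0, 0, 0], 0, 0.2],
    [[0, 0, 0], 0, 0.2]
  ]
}}

```text
time: 14.08
tool_pos: [0.5714, -0.0785, 0.0928]
orientation: [0.274, 3.129, -0.0]
contact_force: [0.1, -0.2, 2.6]
width: 0.0369
```

>>> {"fn": "step_arm", "kwargs": {
  "steps": [
    [[0, 0, 0.003], 0, 0.2],
    [[0, 0, 0.01], 0, 0.2],
    [[0, 0, 0.025], 0, 0.2],
    [[0, 0, 0.045], 0, 0.2],
    [[0, 0, 0.07], 0, 0.2],
    [[0, 0, 0.095], 0, 0.2],
    [[0, 0, 0.115], 0, 0.2],
    [[0, 0, 0.13], 0, 0.2]
  ]
}}

```text
time: 14.75
tool_pos: [0.5716, -0.0784, 0.2249]
orientation: [0.274, 3.127, -0.0]
contact_force: [0.2, 0.5, -1.2]
width: 0.0374
```

>>> {"fn": "step_arm", "kwargs": {
  "steps": [
    [[0, 0, 0.015], 0, 0.2],
    [[0, 0, 0.025], 0, 0.2],
    [[0, 0, 0.025], 0, 0.2],
    [[0, 0, 0.025], 0, 0.2],
    [[0, 0, 0.025], 0, 0.2],
    [[0, 0, 0.025], 0, 0.2]
  ]
}}

```text
time: 15.25
tool_pos: [0.5703, -0.0783, 0.2458]
orientation: [-0.274, -3.127, -0.0]
contact_force: [0.4, 0.0, -1.5]
width: 0.0375
```

```bash
python3 - <<'E'
from h import *
w=wsnap('w9'); s=snap('scene','s9'); t=snap('top','t9')
im=np.hstack([cv2.resize(w['frame'][100:350,130:430,::-1],(300,250)),s['frame'][60:310,160:360,::-1],t['frame'][165:415,220:420,::-1][:250]])
cv2.imwrite('pics/m9.png',im)
a=snapshot('wrist');print(np.abs(a['frame'].astype(int)-w['frame']).mean())
E
```

```text
15.25 [ 0.5703 -0.0783  0.2458] [ 0.4  0.  -1.5] 0.037472310411228095 yaw 79.98279922753886
1.4543494897959184
```

View pics/m9.png

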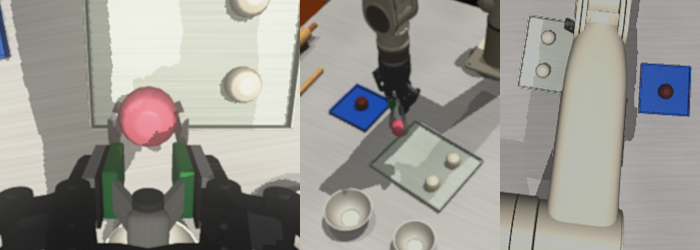

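The pink bun is held in the jaws, brown sits in the blue tray, and both white buns are in place. One last numeric check, then hand in.

```bash
python3 - <<'E'
from h import *
w=pickle.load(open('pics/w9.pkl','rb'))
# bun image width -> distance; white buns: compare top pictures
a=pickle.load(open('pics/t0.pkl','rb'))['frame'];b=snapshot('top')['frame']
for n,(u,v) in dict(w1=(268,202.6),w2=(263,235.5)).items():
    s=np.s_[int(v)-10:int(v)+10,int(u)-10:int(u)+10]
    print(n,cv2.phaseCorrelate(a[s].mean(2).astype(np.float32),b[s].mean(2).astype(np.float32)))
print(env.read_state()['width'],env.read_state()['tool_pos']); print(job.hand_in())
E
```

```text
w1 ((0.0901438986628218, 0.19702005991561933), 0.7156477154791355)
w2 ((0.18140115532306744, -0.01160414669864096), 0.8950700786709785)
0.037328774341766006 [ 0.57088512 -0.07839585  0.24671061]
the job is handed in; nothing more can be done
None
```

I lifted the green tongs out of the caddy and used them to set the scorched bun down in the blue tray. I released it only after the force reading showed contact. I then picked up the pink bun with the tongs and handed the job in while still holding it, at about 16 s of the 58 s allowed.

**Last checks:**
- **Brown bun:** it is near the middle of the blue tray in the final pictures.
- **Pink bun:** it is still gripped with the fingers at 37 mm. The arm rose 15 cm after gripping it, so its underside should be about 15 cm above the table. I worked that out from the lift and did not measure it directly.
- **White buns:** they shifted less than 0.2 px between the first and last top pictures.

**Disagreements:** the top and wrist cameras differed by about 2–3 mm, and I used the wrist view for the grasps. Measured tool height also strayed a few mm from the commands. No check failed.

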